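# Find where the slicer's hand guard binds and leave it standing there

## Robot

A 7-joint arm with a two-finger parallel gripper is mounted at the origin on a cart in front of the work surface, level with it; the furniture and walls round the work are solid. World frame = base frame: x ahead of the robot, y to its left, z up, the work surface at z = 0. Lengths are in m, angles in rad, forces in N, time in s.
With the tool pointing down it reaches from about 0.4 to 0.85 m from the base axis. Payload 4.5 kg.
Tool frame: the origin (TCP) lies midway between the tips of the shut fingers; the grasp point (between the pads) lies 19 mm behind it; z points along the fingers, y is the line along which they close (so a half turn about z gives the same grasp; the last joint's range is limited). The gripper opens to 85 mm and grips with 20 to 120 N. Pads are 22 mm wide; open, the fingers measure 114 mm over their backs; the gripper's body (76 mm by 85 mm) begins 54 mm behind the grasp point. The pads swing forward as they close: fully open they stand 13 mm farther back than shut.
Start: joints at [-1.231, 0.689, -0.195, 1.565, 0.157, 0.902, -0.215], TCP at [0.188, 0.596, 0.231] pointing down, gripper open.
Joint ranges: [-3.01, 3.01], [-0.46, 2.08], [-1.47, 1.51], [0.13, 2.56], [-1, 4.14], [0.04, 2.09], [-2.66, 2.66]. Speed limits (rad/s): [2.57, 2.57, 3.14, 3.14, 3.14, 3.14, 3.14].

## Interface

Orientations are given as a unit quaternion [x, y, z, w].
In Python, from plant import r, snapshot, camera_model gives the robot as it stands.
- The arm moves only by the tool send_rows, never from a script. Its argument "increments" is a list of rows, each a list of 7 numbers: the opening in per cent of the stroke, from 0 (shut) to 100 (fully open), then the shift along the tool's x, y, z in mm, then the turn, a rotation vector about the tool's x, y, z in rad. In form: [[grip, dx, dy, dz, rx, ry, rz], ...]. A call has 1 to 12 rows; each row is the pose to reach, as a shift and turn from the pose commanded when the call began, along the tool's axes at that moment; what a row does not reach only later rows make up. A row lasts 1/12 s, in which the tool goes at most 41.7 mm and 7.16 degrees, less where a joint would pass 70% of its speed; a pose out of reach is approached as far as the arm can. A call with a gripper value outside its range is refused whole. The fingers move at their own pace and stop on an object; "grip_force" is the grip in N (left out, the last holds). Time passes only in rows, so rows that repeat a pose let the fingers close. It gives the time, the measured TCP pose, the force, the opening and the grip force at its end, in the units of the state.
- r.get_obs(): the state, without advancing time (a new reading comes with each control period).
- snapshot(name): name is "scene" or "top" or "wrist"; returns the picture (400x640x3 uint8, red, green, blue); there is no depth.
- camera_model(name): a dict with "camera_matrix" (3x3 intrinsics, pixels), "xyz" and "orientation" of the camera in the world; the wrist camera has in their place "hand_eye" (4x4, takes a point from camera to tool coordinates, whose origin is the TCP and whose axes are the flange's). Camera axes: x right, y up, looking along -z (the intrinsics and any distortion apply to the point x, -y, -z); pixel columns grow to the right and rows downward; lengths in m; the calibration is good to about 2 mm. The wrist camera is an equidistant fisheye: a pixel r from the principal point sees the ray r / f radians off the axis. A picture is of the moment at which its call begins: read the wrist's pose just before it. camera_model takes no time and is no camera call.
- r.finish_job(): hands the job in; it is judged then, once.
The state is a dict: "clock": time; "joints": joint angles; "qvel": joint speeds; "joint_efforts": joint torques, N m; "eef_pos": TCP position; "orientation": TCP orientation; "contact_force": force on the tool from outside, world axes, zero at the start; "torque": the same for the moment, N m; "finger_gap": opening from 0.0 (shut) to 1.0 (fully open); "grasp_force": force on a finger pad.
Only numpy, scipy, OpenCV 4.12 (cv2) and the standard library are available. Lean on these libraries where they do the work, as an engineer would, in place of code of your own. Each camera call takes 0.05 s, during which the arm holds its last target. There are 200 camera calls.

## Task

The hand guard of the vegetable slicer binds somewhere on its rails. Draw the locking bolt right out, run the guard by its knob gently all the way to the far stop and all the way back to the stop at the handle, feeling for the one place where it drags, and then leave the guard standing on the middle of that tight place, so that I can dress the rail there. Don't ram it into the stops or force it, and don't disturb the other things on the worktop.

Things in the scene. Friction and masses are not known exactly. Their poses are not given: they have to be found in the camera images.
- slicer: Vegetable slicer (mandoline), 460 x 134 mm, held flat on the worktop by suction feet; it does not move. Two aluminium rails run along its own y axis; black loop handle at the -y end, broad foot at +y; z up. Origin on the worktop under the middle of the guard's travel. The guard presses on it only at a stop, at the bolt, or where a dent in the rail pinches it.
- guard_knob (a point): Centre of the upright grey knob of the hand guard: round, 31 mm thick, z = 64 to 108 mm above the worktop, this point at 85 mm. Below it a black plate, 124 mm across the rails x 84 mm along them, top at z = 57 mm, with a dome of 34 mm radius up to z = 64 mm. In the slicer's frame the knob is at x = 0, y = guard - 0.100 m. The guard cannot lift or turn.
- guard (a joint): Travel of the hand guard along slicer +y, m: 0 touching the rubber stop at the handle (start), 0.200 touching the far stop. Stops give 1 mm per 4 N. In motion it drags with 1.5 N, but at one unseen dent in the rail, over about 28 mm of travel, the drag climbs to 8-10 N near the middle and falls again, alike from both sides (less is felt at rest). That middle, new each time, lies between 0.030 and 0.170.
- bolt_tab (a point): Centre of the upright black thumb tab of the bolt that locks the guard at the handle end: 10 mm (slicer x) x 22 mm (y), z = 40 to 76 mm, this point at 62 mm; at bolt = 0 it is at x = -0.096, y = -0.049 m in the slicer's frame. Next to it, x = -0.085 to -0.068, is the bolt's housing, 30 mm long, top at z = 56 mm. Free beside the tab along y and outside.
- bolt (a joint): Travel of the bolt in m, drawn out along the slicer's -x axis, away from the rails: 0 pushed in (its pin stands in the guard's way), 0.024 fully drawn; the pin is clear of the guard from 0.016. It slides with about 3 N and stays where it is left.
- teaspoon: Steel teaspoon, 137 x 28 mm, lying on the worktop: leave alone.
- pen: Ballpoint pen, 136 mm, lying on the worktop: leave alone.
- lighter: Gas lighter, 70 mm, lying on the worktop: leave alone.
- salt_shaker: Salt shaker, 44 mm round, 90 mm high: leave alone.
- cork_1: Wine cork, 23 mm thick, 40 mm long, lying on the worktop: leave alone.

How it is judged:
On the way, in this order (a step that is already met when the one before it is completed fails the run):
1. the bolt is drawn clear of the guard (value of joint bolt above 0.016 m), for 0.1 s.
2. the guard has been run to the far stop (within 5 mm) (value of joint guard above 0.195 m), for 0.05 s.
3. the guard has been run back to the stop at the handle end (within 5 mm) (value of joint guard below 0.005 m), for 0.05 s.
At the end, for the whole second after the job is handed in: The guard stands still, away from both stops, on the dented place of the rail: the rail presses on it with more than 8 N, which is so within about 9 mm either side of the middle of the tight place (14 N in the middle, nothing elsewhere). The bolt is still drawn by at least 16 mm (contact force between guard and slicer above 8 N and value of joint guard between 0.02 and 0.18 m and value of joint bolt above 0.016 m and not (velocity of joint guard above 0.004 m/s) and not (velocity of joint guard below -0.004 m/s)); the robot touches nothing.
It fails at once if the guard is forced: it presses on its rails, stops or bolt with more than 25 N (contact force between guard and slicer above 25 N).
It fails at once if the teaspoon, pen, lighter, salt shaker or cork beside the slicer is shifted by more than 20 mm (distance of any of teaspoon, pen, lighter, salt_shaker, cork_1 from where it was at the start of the episode above 0.02 m).
It also fails if it takes over 69 s, if anything falls off the work surface, if the arm or the gripper's body presses on something with over 40 N, if the wrist force passes 120 N, or if a joint passes its speed limit or range.

## Working session

There is one attempt and no reset: what is moved stays moved. The work goes in short steps, Python scripts to look and compute and a tool call to move; the robot and the scene stay as the last step left them, time stands still between calls to the robot, and variables do not carry over. Pictures are saved under pics/ and viewed, at most 10 in all, crops included, and the job is handed in when it is done.

Besides the shell and the picture viewer there is one more tool, called after "Request:" as a command line: name --pt "numbers of a row" for each row, then --argument value for the rest. send_rows: Moves the arm, as the interface text tells. Its arguments: {"type":"object","properties":{"increments":{"type":"array","items":{"type":"array","items":{"type":"number"}}},"grip_force":{"type":"number"}},"required":["increments"]}

```bash
mkdir -p pics
python3 - <<'E'
from plant import r,snapshot,camera_model
import cv2
o=r.get_obs();print(o)
for n in("top","scene"):
    cv2.imwrite(f"pics/{n}0.png",snapshot(n)[:,:,::-1]);print(n,camera_model(n))
E
```

```text
{'clock': 0.0, 'joints': array([-1.23120142,  0.68998575, -0.19454067,  1.56635402,  0.15728413,
        0.90249585, -0.21510637]), 'qvel': array([-0.00183231, -0.00012196,  0.00037156, -0.00086154,  0.00110668,
       -0.00134319,  0.00058033]), 'joint_efforts': array([-2.51969777e-04, -5.39604664e+01, -1.26703497e+00, -1.58545429e+01,
        9.01290507e-03,  9.36849421e-03,  6.72607911e-06]), 'eef_pos': array([0.18799081, 0.59537137, 0.23048096]), 'orientation': array([ 1.52257872e-01,  9.88340368e-01, -9.21406361e-04, -8.87076983e-05]), 'contact_force': array([-0.23120406,  0.38539831, -0.14332256]), 'torque': array([ 0.00589168,  0.0088461 , -0.00688576]), 'grasp_force': 0.0, 'finger_gap': 1.0044537165880545}
top {'camera_matrix': array([[453.35567199,   0.        , 313.54362004],
       [  0.        , 453.35567199, 209.71553526],
       [  0.        ,   0.        ,   1.        ]]), 'xyz': array([0.39522041, 0.01452119, 1.05325187]), 'orientation': array([ 0.07548529, -0.06329182, -0.70084819,  0.70647572])}
scene {'camera_matrix': array([[480.63396793,   0.        , 318.95638233],
       [  0.        , 480.63396793, 199.75314902],
       [  0.        ,   0.        ,   1.        ]]), 'xyz': array([-0.06957083, -0.44355371,  0.98267591]), 'orientation': array([ 0.32131435, -0.1689401 , -0.43411884,  0.82447387])}
```

View pics/top0.png

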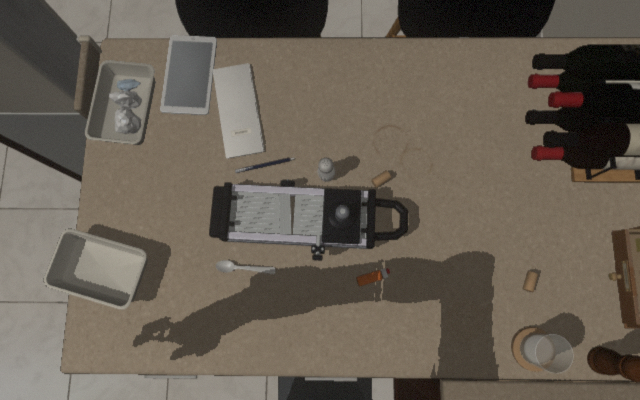

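View pics/scene0.png

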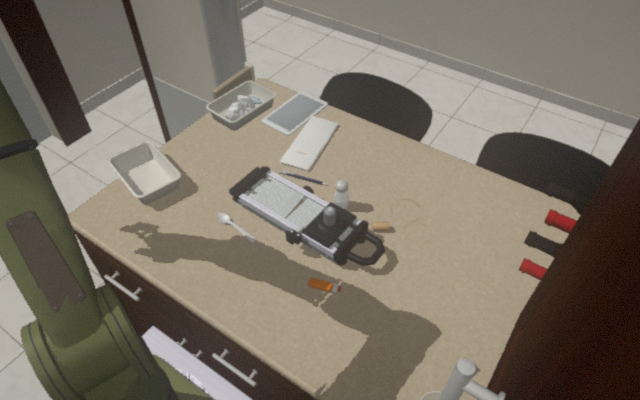

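Top view: the slicer has its handle to the right (~405,218), the knob is at (342,212), and the bolt tab is near (318,252). The lighter (370,278) and spoon (245,267) lie on the bolt side; the shaker (326,168), cork (383,178) and pen are on the far side. I'll enlarge this view.

```bash
cat > h.py <<'E'
import numpy as np,cv2
from scipy.spatial.transform import Rotation as R
from plant import r,snapshot,camera_model
def ray(n,u,v):
    m=camera_model(n);K=m["camera_matrix"]
    d=np.array([(u-K[0,2])/K[0,0],-(v-K[1,2])/K[1,1],-1.]);return m["xyz"],R.from_quat(m["orientation"]).apply(d)
def plane(n,u,v,z):
    c,d=ray(n,u,v);return c+d*(z-c[2])/d[2]
def proj(n,p):
    m=camera_model(n);q=R.from_quat(m["orientation"]).inv().apply(np.array(p)-m["xyz"]);K=m["camera_matrix"]
    return np.array([K[0,2]+K[0,0]*q[0]/-q[2],K[1,2]-K[1,1]*q[1]/-q[2]])
E
python3 - <<'E'
import cv2
a=cv2.imread("pics/top0.png")[160:300,200:420];b=cv2.imread("pics/scene0.png")[160:300,220:400]
cv2.imwrite("pics/c1.png",cv2.resize(cv2.convertScaleAbs(a,alpha=1.4,beta=15),None,fx=3.6,fy=3.6,interpolation=cv2.INTER_CUBIC))
cv2.imwrite("pics/c2.png",cv2.resize(cv2.convertScaleAbs(b,alpha=1.4,beta=15),None,fx=4,fy=4,interpolation=cv2.INTER_CUBIC))
E
```

```text
(no output)
```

View pics/c1.png

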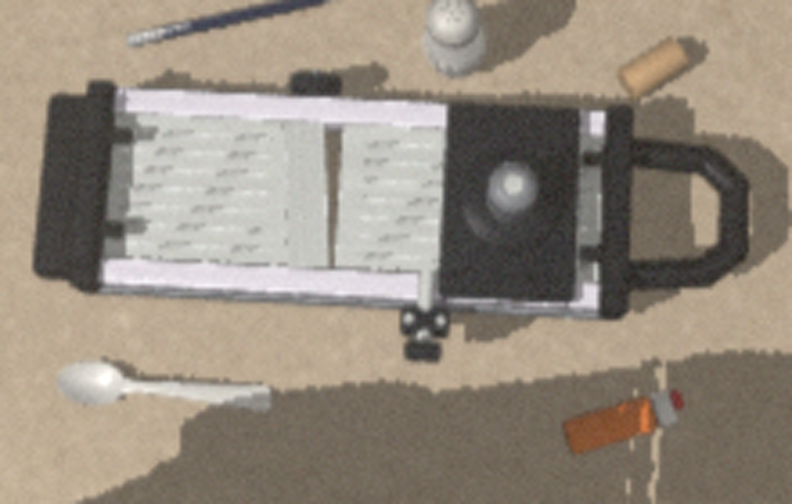

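View pics/c2.png

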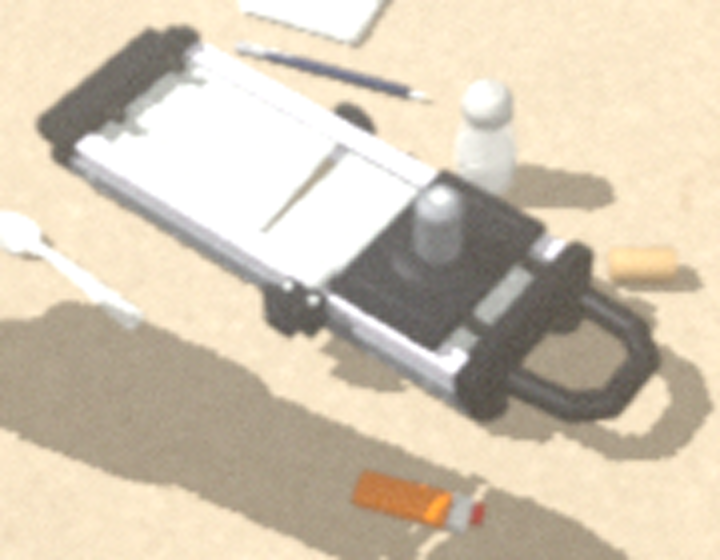

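Crop 1: knob top at crop (513,183), guard plate corners at about (446,103), (582,108), (576,301) and (439,298), and the tab at about (422,348). Crop 2 agrees, with the knob top at (438,197).

Run:
```python
from h import *
t=lambda x,y,z:plane("top",200+x/3.6-.36,160+y/3.6-.36,z)
k=t(513,185,.108);print("knob",k)
c=[t(x,y,.057) for x,y in((446,103),(582,108),(576,301),(439,298))];print(np.round(c,4),np.mean(c,0))
print([np.linalg.norm(c[i]-c[i-1]) for i in range(4)])
for a,b in((0,1),(3,2),):d=c[a]-c[b];print("yaw y-axis",np.degrees(np.arctan2(-d[0],d[1])))
for a,b in((0,3),(1,2)):d=c[a]-c[b];print("yaw x",np.degrees(np.arctan2(d[1],d[0])))
a,b=t(115,86,.05),t(606,112,.05);d=a-b;print("rail far",np.degrees(np.arctan2(-d[0],d[1])))
a,b=t(104,283,.05),t(600,312,.05);d=a-b;print("rail near",np.degrees(np.arctan2(-d[0],d[1])))
tab=t(422,346,.076);print("tab",tab)
for yaw in (-3,-2.5,-2,-1.5,):
  Rz=R.from_euler('z',yaw,degrees=True);print(yaw,Rz.inv().apply(tab-k), k+Rz.apply([-.096,.051,0]))
m=camera_model("scene")
c0,d=ray("scene",220+438/4-.375,160+197/4-.375);print("scene knob top z.1", c0+d*(.105-c0[2])/d[2])
o=r.get_obs();print(R.from_quat(o["orientation"]).as_matrix().round(3))
```

```text
knob [ 0.58096272 -0.02892369  0.108     ]
[[ 0.6432  0.0106  0.057 ]
 [ 0.6405 -0.0746  0.057 ]
 [ 0.5188 -0.0696  0.057 ]
 [ 0.52    0.0143  0.057 ]] [ 0.5806358  -0.02982942  0.057     ]
[np.float64(0.12322046132891808), np.float64(0.08530297269502943), np.float64(0.12172721603485195), np.float64(0.08390803136802191)]
yaw y-axis -1.8505879754388088
yaw y-axis -0.8280038684605897
yaw x -1.6925550746030706
yaw x -2.3534979995617413
rail far -2.8030079725674604
rail near -2.926609367901994
tab [0.48871229 0.02427856 0.076     ]
-3 [-0.09490839  0.04830133 -0.032     ] [0.48776342 0.02703066 0.108     ]
-2.5 [-0.09448327  0.04912771 -0.032     ] [0.48727868 0.02621523 0.108     ]
-2 [-0.09405096  0.04995035 -0.032     ] [0.48680107 0.02539559 0.108     ]
-1.5 [-0.09361149  0.05076919 -0.032     ] [0.48633064 0.02457182 0.108     ]
scene knob top z.1 [ 0.58404702 -0.02443911  0.105     ]
[[-0.954  0.301 -0.   ]
 [ 0.301  0.954 -0.002]
 [-0.    -0.002 -1.   ]]
```

Request:
send_rows --pt "60 -25 -25 0 0 0 -0.02" --pt "60 -50 -50 0 0 0 -0.04" --pt "60 -75 -75 0 0 0 -0.065" --pt "60 -100 -100 0 0 0 -0.09" --pt "60 -125 -125 0 0 0 -0.115" --pt "60 -150 -150 0 0 0 -0.14" --pt "60 -175 -175 0 0 0 -0.165" --pt "60 -200 -200 0 0 0 -0.19" --pt "60 -225 -225 0 0 0 -0.215" --pt "60 -250 -250 0 0 0 -0.24" --pt "60 -275 -275 0 0 0 -0.265" --pt "60 -300 -300 0 0 0 -0.265" --grip_force 30

```text
clock: 1.1
eef_pos: [0.3842, 0.2179, 0.2311]
orientation: [0.02, 1.0, -0.0, -0.0]
contact_force: [0.6, -0.3, 0.3]
finger_gap: 0.603
grasp_force: 0.0
```

Request:
send_rows --pt "60 -20 -34 10 0 0 0" --pt "60 -38 -65 22 0 0 0" --pt "60 -55 -95 34 0 0 0" --pt "60 -72 -125 46 0 0 0" --pt "60 -88 -152 58 0 0 0" --pt "60 -98 -172 70 0 0 0" --pt "60 -104 -184 78 0 0 0" --pt "60 -107 -188 80 0 0 0" --pt "60 -107 -188 80 0 0 0" --pt "60 -107 -188 80 0 0 0"

```text
clock: 1.93
eef_pos: [0.483, 0.0292, 0.1516]
orientation: [0.019, 1.0, 0.001, 0.0]
contact_force: [-0.4, 1.1, -0.8]
finger_gap: 0.602
grasp_force: 0.0
```

Run:
```python
from h import *
o=r.get_obs();print(o["eef_pos"],o["orientation"],o["contact_force"])
im=snapshot("wrist");m=camera_model("wrist");print(m)
np.save("w1.npy",im)
cv2.imwrite("pics/w1.png",im[:,:,::-1])
```

```text
[0.48295657 0.0291595  0.15158804] [1.94373302e-02 9.99810831e-01 6.99611989e-04 5.52496925e-05] [-0.44442926  1.06716575 -0.75698048]
{'camera_matrix': array([[309.70691629,   0.        , 318.1234481 ],
       [  0.        , 309.70691629, 201.59196961],
       [  0.        ,   0.        ,   1.        ]]), 'hand_eye': array([[-5.52791383e-04,  9.60353065e-01,  2.78786093e-01,
         7.08880043e-02],
       [ 9.99999826e-01,  4.73052019e-04,  3.53297145e-04,
        -8.07621524e-04],
       [ 2.07409672e-04,  2.78786240e-01, -9.60353159e-01,
        -1.41572162e-01],
       [ 0.00000000e+00,  0.00000000e+00,  0.00000000e+00,
         1.00000000e+00]])}
```

View pics/w1.png

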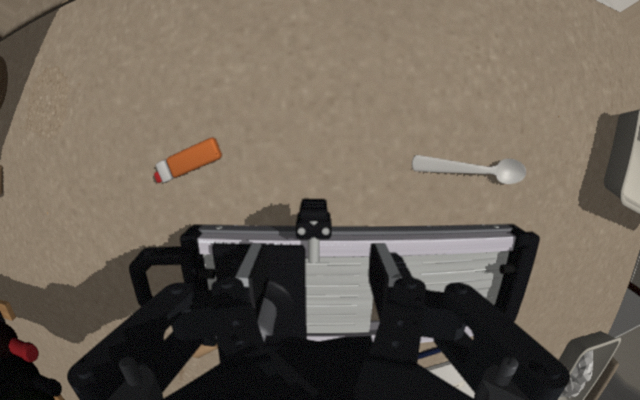

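Wrist view: the tab is at about (314,207), midway between the fingers' rough axis, and the near rail edge is level in the image (rows 228 to 226), so the yaw is right.

```bash
cat >> h.py <<'E'
def wplane(u,v,z,pos,q):
    m=camera_model("wrist");K=m["camera_matrix"];H=m["hand_eye"]
    x,y=(u-K[0,2])/K[0,0],(v-K[1,2])/K[1,1];t=np.hypot(x,y)
    d=np.array([np.sin(t)*x/t,-np.sin(t)*y/t,-np.cos(t)]) if t else np.array([0,0,-1.])
    Q=R.from_quat(q);c=pos+Q.apply(H[:3,3]);d=Q.apply(H[:3,:3]@d);return c+d*(z-c[2])/d[2]
E
python3 - <<'E'
from h import *
o=r.get_obs();p,q=o["eef_pos"],o["orientation"];im=np.load("w1.npy")
a=im[185:245,280:350].astype(int).sum(2)
for i in range(0,60,3):print(185+i,' '.join(f"{v:3d}" for v in a[i,8:64:2]))
print(p)
for u in(301,314,327):print(wplane(u,212,.076,p,q))
for e in((190,229),(520,227)):print(wplane(*e,.05,p,q))
E
```

```text
185 389 382 381 386 391 390 385 393 390 396 387 391 388 394 394 387 387 386 379 373 373 382 385 381 391 400 395 392
188 384 386 390 388 384 381 388 388 390 390 403 400 414 405 384 383 376 377 379 378 376 388 398 418 416 408 406 390
191 378 381 392 393 385 380 376 385 389 391 393 397 408 408 389 381 378 380 383 386 388 383 393 391 385 393 394 403
194 380 383 400 397 389 393 383 376 380 376 395 391 405 398 393 388 387 388 381 380 388 382 385 378 378 373 379 388
197 385 392 393 389 383 377 378 370 333 326 341 374 374 376 368 372 368 369 371 384 389 383 384 377 374 377 385 380
200 386 386 398 389 387 392 363 136  36  19  33  43  27  17  30  56  39  32  91 250 373 375 378 376 372 381 382 377
203 335 380 392 391 378 378 264  42  66  50  67  66  74  39  64  70  63  84  49 180 364 388 386 384 388 385 388 388
206 231 369 392 392 383 361 192  17  58  82  62  64  64  77  55  76  70  77  34 154 360 377 384 388 389 393 401 388
209 216 313 391 392 382 356 110  53  30  53  51  49  49  44  57  40  49  63  50 109 324 378 380 384 390 393 392 393
212 213 303 386 389 367 231  46  73  73  62  72  85  73 
[... 729 characters left out ...]
22 172 177 189 182 173 184
233 174 175 175 179  84 247 407 431 273  80  60  68  54  71  65  72  64 239 414 440 314 100 281 312 322 311 319 313
236 188 187 185 179 107  66  66  69  72  44  62  62 103 136  48  54  64  61  73  75  64 136 264 284 276 274 274 278
239 274 287 285 268 245 230 151 134 137 133 178 288 437 480 416 286 212 202 202 211 221 275 279 284 281 290 287 286
242 560 542 564 559 559 573 455 311 312 307 281 375 452 497 493 443 546 564 564 570 562 563 560 570 569 577 563 564
[0.48295554 0.02955133 0.15183457]
[0.48270717 0.01611777 0.076     ]
[0.48307332 0.02572239 0.076     ]
[0.4834486 0.0353169 0.076    ]
[ 0.50382156 -0.08674198  0.05      ]
[0.51667571 0.22741343 0.05      ]
```

Request:
send_rows --pt "60 0 -4 20 0 0 0" --pt "60 0 -4 40 0 0 0" --pt "60 0 -4 60 0 0 0" --pt "60 0 -4 80 0 0 0" --pt "60 0 -4 95 0 0 0" --pt "60 0 -4 105 0 0 0" --pt "60 0 -4 105 0 0 0"

```text
clock: 2.57
eef_pos: [0.482, 0.0257, 0.0453]
orientation: [0.019, 1.0, 0.0, -0.001]
contact_force: [-0.3, 0.1, 0.3]
finger_gap: 0.604
grasp_force: 0.0
```

Request:
send_rows --pt "20 0 0 0 0 0 0" --pt "20 0 0 0 0 0 0" --pt "20 0 0 0 0 0 0" --pt "10 0 0 0 0 0 0" --pt "10 0 0 0 0 0 0" --pt "10 0 0 0 0 0 0" --grip_force 30

```text
clock: 3.07
eef_pos: [0.4836, 0.0251, 0.0473]
orientation: [0.02, 1.0, 0.001, 0.001]
contact_force: [-2.1, 4.4, 7.1]
finger_gap: 0.25
grasp_force: 34.1
```

Request:
send_rows --pt "10 4 0 0 0 0 0" --pt "10 8 0 0 0 0 0" --pt "10 12 0 0 0 0 0" --pt "10 16 0 0 0 0 0" --pt "10 20 0 0 0 0 0" --pt "10 23 0 0 0 0 0" --pt "10 24 0 0 0 0 0" --pt "10 24 0 0 0 0 0"

```text
clock: 3.73
eef_pos: [0.4612, 0.026, 0.0472]
orientation: [0.02, 1.0, 0.001, 0.003]
contact_force: [1.8, 5.2, 7.0]
finger_gap: 0.247
grasp_force: 34.1
```

Request:
send_rows --pt "60 0 0 0 0 0 0" --pt "60 0 0 0 0 0 0" --pt "60 0 0 0 0 0 0" --pt "60 0 0 0 0 0 0" --pt "60 0 0 -25 0 0 0" --pt "60 0 0 -60 0 0 0" --pt "60 0 0 -95 0 0 0" --pt "60 0 0 -125 0 0 0" --pt "60 -30 -15 -135 0 0 0" --pt "60 -50 -25 -135 0 0 0" --pt "60 -50 -25 -135 0 0 0" --pt "60 -50 -25 -135 0 0 0"

```text
clock: 4.73
eef_pos: [0.508, -0.0039, 0.181]
orientation: [0.022, 1.0, -0.0, -0.0]
contact_force: [-0.9, 0.0, -0.6]
finger_gap: 0.602
grasp_force: 0.0
```

Run:
```python
from h import *
o=r.get_obs();print(o["eef_pos"],o["orientation"],o["contact_force"])
im=snapshot("wrist");t=snapshot("top")
np.save("w2.npy",im)
cv2.imwrite("pics/w2.png",np.vstack([im[:,:,::-1][:400],cv2.resize(t[160:300,200:420,::-1],(314,200)) .repeat(1,0) if 0 else im[:0,:,::-1]]))
```

```text
[ 0.508029   -0.00393601  0.1810076 ] [ 2.18304867e-02  9.99761637e-01 -2.43925945e-04 -1.99000782e-04] [-0.90243398  0.03516394 -0.57600234]
```

View pics/w2.png

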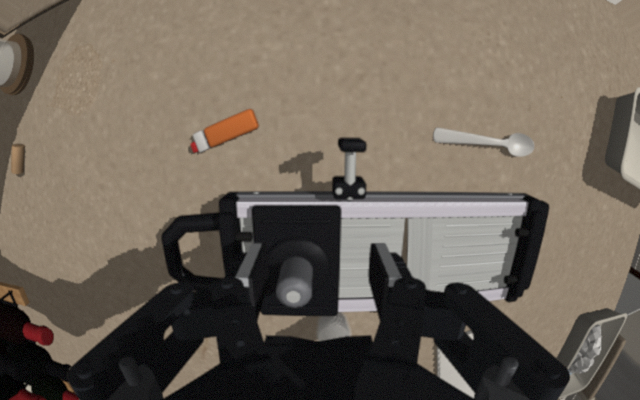

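Wrist view: the bolt is clearly drawn (tab at 351,145). The knob top is at (293,297), and the plate runs from column 252 to 340.

Run:
```python
from h import *
o=r.get_obs();p,q=o["eef_pos"],o["orientation"]
print(p,wplane(293,297,.108,p,q),wplane(278,270,.085,p,q),wplane(314,270,.085,p,q),wplane(252,207,.057,p,q),wplane(340,206,.057,p,q))
```

```text
[ 0.50627661 -0.00250309  0.18058993] [ 0.5778858  -0.02698435  0.108     ] [ 0.56450084 -0.04082105  0.085     ] [ 0.5654056  -0.00942186  0.085     ] [ 0.51461784 -0.06400111  0.057     ] [0.51687243 0.01576612 0.057     ]
```

Request:
send_rows --pt "65 -25 -7 0 0 0 0" --pt "65 -50 -14 0 0 0 0" --pt "65 -68 -19 5 0 0 0" --pt "65 -73 -20 20 0 0 0" --pt "65 -73 -20 40 0 0 0" --pt "65 -73 -20 60 0 0 0" --pt "65 -73 -20 80 0 0 0" --pt "65 -73 -20 97 0 0 0" --pt "65 -73 -20 106 0 0 0" --pt "65 -73 -20 106 0 0 0" --pt "65 -73 -20 106 0 0 0"

```text
clock: 5.75
eef_pos: [0.5794, -0.0249, 0.0751]
orientation: [0.02, 1.0, 0.0, -0.001]
contact_force: [-0.2, 0.6, 1.4]
finger_gap: 0.652
grasp_force: 0.0
```

Request:
send_rows --pt "42 0 0 0 0 0 0" --pt "42 0 0 0 0 0 0" --pt "42 0 0 0 0 0 0" --pt "39 0 0 0 0 0 0" --pt "37 0 0 0 0 0 0" --pt "35 0 0 0 0 0 0" --pt "32 0 0 0 0 0 0" --pt "30 0 0 0 0 0 0" --pt "30 0 0 0 0 0 0" --grip_force 25

```text
clock: 6.5
eef_pos: [0.5805, -0.0259, 0.0759]
orientation: [0.021, 1.0, -0.0, 0.0]
contact_force: [-1.8, -1.2, 5.1]
finger_gap: 0.352
grasp_force: 24.3
```

Request:
send_rows --pt "30 0 2 0 0 0 0" --pt "30 0 4 0 0 0 0" --pt "30 0 6 0 0 0 0" --pt "30 0 8 0 0 0 0" --pt "30 0 10 0 0 0 0"

```text
clock: 6.92
eef_pos: [0.581, -0.0159, 0.076]
orientation: [0.021, 1.0, -0.0, 0.001]
contact_force: [0.2, -1.5, 5.7]
finger_gap: 0.353
grasp_force: 24.3
```

Request:
send_rows --pt "30 0 2 0 0 0 0" --pt "30 0 4 0 0 0 0" --pt "30 0 6 0 0 0 0" --pt "30 0 8 0 0 0 0"

```text
clock: 7.25
eef_pos: [0.5813, -0.0079, 0.0759]
orientation: [0.021, 1.0, -0.0, 0.001]
contact_force: [-0.1, -2.1, 5.8]
finger_gap: 0.351
grasp_force: 24.3
```

Request:
send_rows --pt "30 0 2 0 0 0 0" --pt "30 0 4 0 0 0 0" --pt "30 0 6 0 0 0 0" --pt "30 0 8 0 0 0 0"

```text
clock: 7.58
eef_pos: [0.5816, 0.0001, 0.076]
orientation: [0.021, 1.0, -0.0, 0.001]
contact_force: [-0.5, -0.5, 5.5]
finger_gap: 0.351
grasp_force: 24.3
```

Request:
send_rows --pt "30 0 2 0 0 0 0" --pt "30 0 4 0 0 0 0" --pt "30 0 6 0 0 0 0" --pt "30 0 8 0 0 0 0"

```text
clock: 7.92
eef_pos: [0.582, 0.0081, 0.0759]
orientation: [0.021, 1.0, -0.0, 0.001]
contact_force: [-0.9, -2.2, 5.7]
finger_gap: 0.353
grasp_force: 24.3
```

Request:
send_rows --pt "30 0 2 0 0 0 0" --pt "30 0 4 0 0 0 0" --pt "30 0 6 0 0 0 0" --pt "30 0 8 0 0 0 0"

```text
clock: 8.25
eef_pos: [0.5823, 0.0161, 0.076]
orientation: [0.021, 1.0, -0.0, 0.001]
contact_force: [0.4, -1.9, 5.5]
finger_gap: 0.351
grasp_force: 24.3
```

Request:
send_rows --pt "30 0 2 0 0 0 0" --pt "30 0 4 0 0 0 0" --pt "30 0 6 0 0 0 0" --pt "30 0 8 0 0 0 0"

```text
clock: 8.58
eef_pos: [0.5827, 0.0241, 0.0759]
orientation: [0.021, 1.0, -0.0, 0.001]
contact_force: [-0.5, -1.2, 6.2]
finger_gap: 0.352
grasp_force: 24.3
```

Request:
send_rows --pt "30 0 2 0 0 0 0" --pt "30 0 4 0 0 0 0" --pt "30 0 6 0 0 0 0" --pt "30 0 8 0 0 0 0"

```text
clock: 8.92
eef_pos: [0.5831, 0.0321, 0.076]
orientation: [0.021, 1.0, -0.0, 0.001]
contact_force: [0.2, -1.3, 5.1]
finger_gap: 0.355
grasp_force: 24.3
```

Request:
send_rows --pt "30 0 2 0 0 0 0" --pt "30 0 4 0 0 0 0" --pt "30 0 6 0 0 0 0" --pt "30 0 8 0 0 0 0"

```text
clock: 9.25
eef_pos: [0.5834, 0.0401, 0.076]
orientation: [0.021, 1.0, -0.0, 0.001]
contact_force: [0.2, -2.2, 5.5]
finger_gap: 0.35
grasp_force: 24.3
```

Request:
send_rows --pt "30 0 2 0 0 0 0" --pt "30 0 4 0 0 0 0" --pt "30 0 6 0 0 0 0" --pt "30 0 8 0 0 0 0"

```text
clock: 9.58
eef_pos: [0.5837, 0.0481, 0.076]
orientation: [0.021, 1.0, -0.0, 0.001]
contact_force: [-1.4, -1.8, 5.5]
finger_gap: 0.354
grasp_force: 24.3
```

Request:
send_rows --pt "30 0 2 0 0 0 0" --pt "30 0 4 0 0 0 0" --pt "30 0 6 0 0 0 0" --pt "30 0 8 0 0 0 0"

```text
clock: 9.92
eef_pos: [0.5841, 0.0561, 0.076]
orientation: [0.021, 1.0, -0.0, 0.001]
contact_force: [0.7, -1.8, 4.4]
finger_gap: 0.355
grasp_force: 24.3
```

Request:
send_rows --pt "30 0 2 0 0 0 0" --pt "30 0 4 0 0 0 0" --pt "30 0 6 0 0 0 0" --pt "30 0 8 0 0 0 0"

```text
clock: 10.25
eef_pos: [0.5845, 0.0641, 0.076]
orientation: [0.021, 1.0, -0.0, 0.001]
contact_force: [0.7, -1.9, 5.5]
finger_gap: 0.351
grasp_force: 24.3
```

Request:
send_rows --pt "30 0 2 0 0 0 0" --pt "30 0 4 0 0 0 0" --pt "30 0 6 0 0 0 0" --pt "30 0 8 0 0 0 0"

```text
clock: 10.58
eef_pos: [0.5848, 0.0721, 0.076]
orientation: [0.021, 1.0, -0.0, 0.001]
contact_force: [0.0, -1.1, 4.4]
finger_gap: 0.351
grasp_force: 24.3
```

Request:
send_rows --pt "30 0 2 0 0 0 0" --pt "30 0 4 0 0 0 0" --pt "30 0 6 0 0 0 0" --pt "30 0 8 0 0 0 0"

```text
clock: 10.92
eef_pos: [0.5852, 0.0801, 0.076]
orientation: [0.021, 1.0, -0.0, 0.001]
contact_force: [0.7, -1.0, 5.1]
finger_gap: 0.355
grasp_force: 24.3
```

Request:
send_rows --pt "30 0 2 0 0 0 0" --pt "30 0 4 0 0 0 0" --pt "30 0 6 0 0 0 0" --pt "30 0 8 0 0 0 0"

```text
clock: 11.25
eef_pos: [0.5855, 0.0881, 0.076]
orientation: [0.021, 1.0, -0.0, 0.001]
contact_force: [0.9, -2.0, 5.3]
finger_gap: 0.353
grasp_force: 24.3
```

Request:
send_rows --pt "30 0 2 0 0 0 0" --pt "30 0 4 0 0 0 0" --pt "30 0 6 0 0 0 0" --pt "30 0 8 0 0 0 0"

```text
clock: 11.58
eef_pos: [0.5859, 0.0961, 0.0759]
orientation: [0.021, 1.0, -0.0, 0.001]
contact_force: [0.7, -1.9, 5.3]
finger_gap: 0.35
grasp_force: 24.3
```

Request:
send_rows --pt "30 0 2 0 0 0 0" --pt "30 0 4 0 0 0 0" --pt "30 0 6 0 0 0 0" --pt "30 0 8 0 0 0 0"

```text
clock: 11.92
eef_pos: [0.5861, 0.1026, 0.076]
orientation: [0.021, 1.0, -0.001, 0.001]
contact_force: [1.1, -6.0, 6.2]
finger_gap: 0.352
grasp_force: 24.5
```

Request:
send_rows --pt "30 0 2 0 0 0 0" --pt "30 0 4 0 0 0 0" --pt "30 0 6 0 0 0 0" --pt "30 0 8 0 0 0 0"

```text
clock: 12.25
eef_pos: [0.5863, 0.1081, 0.076]
orientation: [0.022, 1.0, -0.003, 0.0]
contact_force: [0.7, -8.4, 7.4]
finger_gap: 0.356
grasp_force: 24.8
```

Request:
send_rows --pt "30 0 2 0 0 0 0" --pt "30 0 4 0 0 0 0" --pt "30 0 6 0 0 0 0" --pt "30 0 8 0 0 0 0"

```text
clock: 12.58
eef_pos: [0.5867, 0.1163, 0.0759]
orientation: [0.022, 1.0, -0.003, 0.0]
contact_force: [-0.5, -7.1, 6.9]
finger_gap: 0.352
grasp_force: 24.7
```

Request:
send_rows --pt "30 0 2 0 0 0 0" --pt "30 0 4 0 0 0 0" --pt "30 0 6 0 0 0 0" --pt "30 0 8 0 0 0 0"

```text
clock: 12.92
eef_pos: [0.5873, 0.1274, 0.0759]
orientation: [0.021, 1.0, -0.0, 0.001]
contact_force: [0.6, -1.8, 4.8]
finger_gap: 0.351
grasp_force: 24.3
```

Request:
send_rows --pt "30 0 2 0 0 0 0" --pt "30 0 4 0 0 0 0" --pt "30 0 6 0 0 0 0" --pt "30 0 8 0 0 0 0"

```text
clock: 13.25
eef_pos: [0.5877, 0.1364, 0.0759]
orientation: [0.021, 1.0, 0.0, 0.001]
contact_force: [-0.0, -1.3, 5.3]
finger_gap: 0.351
grasp_force: 24.4
```

Request:
send_rows --pt "30 0 2 0 0 0 0" --pt "30 0 4 0 0 0 0" --pt "30 0 6 0 0 0 0" --pt "30 0 8 0 0 0 0"

```text
clock: 13.58
eef_pos: [0.588, 0.1444, 0.076]
orientation: [0.021, 1.0, 0.0, 0.001]
contact_force: [1.9, -2.3, 5.7]
finger_gap: 0.353
grasp_force: 24.4
```

Request:
send_rows --pt "30 0 2 0 0 0 0" --pt "30 0 4 0 0 0 0" --pt "30 0 6 0 0 0 0" --pt "30 0 8 0 0 0 0" --pt "30 0 10 0 0 0 0" --pt "30 0 12 0 0 0 0" --pt "30 0 14 0 0 0 0" --pt "30 0 16 0 0 0 0" --pt "30 0 18 0 0 0 0" --pt "30 0 20 0 0 0 0" --pt "30 0 22 0 0 0 0" --pt "30 0 24 0 0 0 0"

```text
clock: 14.58
eef_pos: [0.5891, 0.1683, 0.076]
orientation: [0.021, 1.0, 0.0, 0.001]
contact_force: [2.1, -2.4, 3.9]
finger_gap: 0.352
grasp_force: 24.3
```

Request:
send_rows --pt "30 0 1 0 0 0 0" --pt "30 0 2 0 0 0 0" --pt "30 0 2 0 0 0 0"

```text
clock: 14.83
eef_pos: [0.5891, 0.1702, 0.0759]
orientation: [0.02, 1.0, 0.0, 0.001]
contact_force: [0.4, -1.3, 6.0]
finger_gap: 0.351
grasp_force: 24.4
```

Now I'll creep forward in millimetres to touch the far stop.

Request:
send_rows --pt "30 0 1 0 0 0 0" --pt "30 0 2 0 0 0 0" --pt "30 0 2 0 0 0 0" --pt "30 0 2 0 0 0 0"

```text
clock: 15.17
eef_pos: [0.5892, 0.1708, 0.076]
orientation: [0.021, 1.0, -0.001, 0.001]
contact_force: [1.3, -2.8, 6.6]
finger_gap: 0.354
grasp_force: 24.6
```

Request:
send_rows --pt "30 0 0.5 0 0 0 0" --pt "30 0 1 0 0 0 0" --pt "30 0 1 0 0 0 0" --pt "30 0 1 0 0 0 0"

```text
clock: 15.5
eef_pos: [0.5892, 0.1709, 0.0759]
orientation: [0.021, 1.0, -0.001, 0.001]
contact_force: [1.0, -4.6, 7.5]
finger_gap: 0.35
grasp_force: 24.7
```

The far stop is touched (y = 0.171). I'm returning now, sampling more finely through the dent.

Request:
send_rows --pt "30 0 -2 0 0 0 0" --pt "30 0 -5 0 0 0 0" --pt "30 0 -8 0 0 0 0" --pt "30 0 -12 0 0 0 0" --pt "30 0 -16 0 0 0 0" --pt "30 0 -20 0 0 0 0" --pt "30 0 -24 0 0 0 0" --pt "30 0 -28 0 0 0 0" --pt "30 0 -31 0 0 0 0" --pt "30 0 -34 0 0 0 0" --pt "30 0 -36 0 0 0 0" --pt "30 0 -38 0 0 0 0"

```text
clock: 16.5
eef_pos: [0.5876, 0.1362, 0.0759]
orientation: [0.02, 1.0, 0.001, 0.001]
contact_force: [2.1, 1.3, 5.7]
finger_gap: 0.352
grasp_force: 24.6
```

Request:
send_rows --pt "30 0 -2 0 0 0 0" --pt "30 0 -4 0 0 0 0" --pt "30 0 -6 0 0 0 0"

```text
clock: 16.75
eef_pos: [0.5874, 0.1303, 0.0759]
orientation: [0.02, 1.0, 0.001, 0.001]
contact_force: [3.0, 1.7, 6.2]
finger_gap: 0.356
grasp_force: 24.6
```

Request:
send_rows --pt "30 0 -2 0 0 0 0" --pt "30 0 -4 0 0 0 0"

```text
clock: 16.92
eef_pos: [0.5872, 0.1265, 0.076]
orientation: [0.02, 1.0, 0.001, 0.001]
contact_force: [2.0, 2.6, 5.8]
finger_gap: 0.35
grasp_force: 24.6
```

Request:
send_rows --pt "30 0 -2 0 0 0 0" --pt "30 0 -4 0 0 0 0"

```text
clock: 17.08
eef_pos: [0.5871, 0.1241, 0.076]
orientation: [0.02, 1.0, 0.002, 0.001]
contact_force: [2.3, 5.5, 4.2]
finger_gap: 0.353
grasp_force: 24.6
```

Request:
send_rows --pt "30 0 -2 0 0 0 0" --pt "30 0 -4 0 0 0 0"

```text
clock: 17.25
eef_pos: [0.5869, 0.1216, 0.0759]
orientation: [0.019, 1.0, 0.003, 0.002]
contact_force: [1.9, 7.5, 3.6]
finger_gap: 0.355
grasp_force: 24.7
```

Request:
send_rows --pt "30 0 -2 0 0 0 0" --pt "30 0 -4 0 0 0 0"

```text
clock: 17.42
eef_pos: [0.5868, 0.1185, 0.076]
orientation: [0.019, 1.0, 0.004, 0.002]
contact_force: [2.4, 8.5, 2.8]
finger_gap: 0.352
grasp_force: 24.8
```

Request:
send_rows --pt "30 0 -2 0 0 0 0" --pt "30 0 -4 0 0 0 0"

```text
clock: 17.58
eef_pos: [0.5867, 0.1147, 0.076]
orientation: [0.019, 1.0, 0.004, 0.002]
contact_force: [1.7, 7.3, 4.1]
finger_gap: 0.355
grasp_force: 24.8
```

Request:
send_rows --pt "30 0 -2 0 0 0 0" --pt "30 0 -4 0 0 0 0"

```text
clock: 17.75
eef_pos: [0.5865, 0.11, 0.076]
orientation: [0.019, 1.0, 0.003, 0.002]
contact_force: [3.0, 6.9, 4.8]
finger_gap: 0.349
grasp_force: 24.7
```

Request:
send_rows --pt "30 0 -2 0 0 0 0" --pt "30 0 -4 0 0 0 0"

```text
clock: 17.92
eef_pos: [0.5862, 0.1044, 0.0759]
orientation: [0.019, 1.0, 0.002, 0.001]
contact_force: [1.8, 3.8, 7.9]
finger_gap: 0.348
grasp_force: 24.7
```

Request:
send_rows --pt "30 0 -2 0 0 0 0" --pt "30 0 -4 0 0 0 0"

```text
clock: 18.08
eef_pos: [0.586, 0.0989, 0.0759]
orientation: [0.02, 1.0, 0.001, 0.001]
contact_force: [1.9, 1.4, 6.8]
finger_gap: 0.352
grasp_force: 24.7
```

Request:
send_rows --pt "30 0 -2 0 0 0 0" --pt "30 0 -4 0 0 0 0"

```text
clock: 18.25
eef_pos: [0.5858, 0.0944, 0.076]
orientation: [0.02, 1.0, 0.001, 0.001]
contact_force: [1.9, 1.0, 7.5]
finger_gap: 0.356
grasp_force: 24.7
```

Request:
send_rows --pt "30 0 -2 0 0 0 0" --pt "30 0 -4 0 0 0 0"

```text
clock: 18.42
eef_pos: [0.5856, 0.0904, 0.0759]
orientation: [0.02, 1.0, 0.001, 0.001]
contact_force: [2.1, 2.1, 6.4]
finger_gap: 0.349
grasp_force: 24.7
```

The dent is centred at about y = 0.113 (forward estimate 0.1105, return 0.115). Next I run back to the handle stop.

Request:
send_rows --pt "30 0 -3 0 0 0 0" --pt "30 0 -6 0 0 0 0" --pt "30 0 -9 0 0 0 0" --pt "30 0 -12 0 0 0 0" --pt "30 0 -15 0 0 0 0" --pt "30 0 -18 0 0 0 0" --pt "30 0 -21 0 0 0 0" --pt "30 0 -24 0 0 0 0" --pt "30 0 -27 0 0 0 0" --pt "30 0 -30 0 0 0 0" --pt "30 0 -33 0 0 0 0" --pt "30 0 -36 0 0 0 0"

```text
clock: 19.42
eef_pos: [0.584, 0.0545, 0.0759]
orientation: [0.02, 1.0, 0.001, 0.001]
contact_force: [0.9, 0.5, 6.8]
finger_gap: 0.352
grasp_force: 24.7
```

Request:
send_rows --pt "30 0 -3 0 0 0 0" --pt "30 0 -6 0 0 0 0" --pt "30 0 -9 0 0 0 0" --pt "30 0 -12 0 0 0 0" --pt "30 0 -15 0 0 0 0" --pt "30 0 -18 0 0 0 0" --pt "30 0 -21 0 0 0 0" --pt "30 0 -24 0 0 0 0" --pt "30 0 -27 0 0 0 0" --pt "30 0 -30 0 0 0 0" --pt "30 0 -33 0 0 0 0" --pt "30 0 -36 0 0 0 0"

```text
clock: 20.42
eef_pos: [0.5824, 0.0185, 0.0759]
orientation: [0.02, 1.0, 0.001, 0.001]
contact_force: [1.3, 1.7, 7.6]
finger_gap: 0.357
grasp_force: 24.7
```

Request:
send_rows --pt "30 0 -3 0 0 0 0" --pt "30 0 -6 0 0 0 0" --pt "30 0 -9 0 0 0 0" --pt "30 0 -12 0 0 0 0" --pt "30 0 -15 0 0 0 0" --pt "30 0 -18 0 0 0 0" --pt "30 0 -21 0 0 0 0" --pt "30 0 -24 0 0 0 0" --pt "30 0 -27 0 0 0 0" --pt "30 0 -30 0 0 0 0" --pt "30 0 -32 0 0 0 0" --pt "30 0 -34 0 0 0 0"

```text
clock: 21.42
eef_pos: [0.581, -0.0156, 0.0759]
orientation: [0.02, 1.0, 0.001, 0.001]
contact_force: [1.0, 1.2, 7.5]
finger_gap: 0.351
grasp_force: 24.8
```

Request:
send_rows --pt "30 0 -2 0 0 0 0" --pt "30 0 -4 0 0 0 0" --pt "30 0 -6 0 0 0 0" --pt "30 0 -8 0 0 0 0" --pt "30 0 -9 0 0 0 0" --pt "30 0 -9 0 0 0 0"

```text
clock: 21.92
eef_pos: [0.5805, -0.025, 0.0759]
orientation: [0.02, 1.0, 0.001, 0.001]
contact_force: [0.5, 0.4, 8.8]
finger_gap: 0.351
grasp_force: 24.8
```

Request:
send_rows --pt "30 0 -1 0 0 0 0" --pt "30 0 -2 0 0 0 0" --pt "30 0 -2 0 0 0 0" --pt "30 0 -2 0 0 0 0"

```text
clock: 22.25
eef_pos: [0.5804, -0.0268, 0.0759]
orientation: [0.02, 1.0, 0.001, 0.001]
contact_force: [0.8, 0.5, 8.7]
finger_gap: 0.351
grasp_force: 24.8
```

Request:
send_rows --pt "30 0 -1 0 0 0 0" --pt "30 0 -2 0 0 0 0" --pt "30 0 -2 0 0 0 0" --pt "30 0 -2 0 0 0 0"

```text
clock: 22.58
eef_pos: [0.5803, -0.0288, 0.0759]
orientation: [0.02, 1.0, 0.001, 0.001]
contact_force: [1.0, 0.5, 8.2]
finger_gap: 0.355
grasp_force: 24.8
```

Request:
send_rows --pt "30 0 -0.5 0 0 0 0" --pt "30 0 -1 0 0 0 0" --pt "30 0 -1.5 0 0 0 0" --pt "30 0 -1.5 0 0 0 0"

```text
clock: 22.92
eef_pos: [0.5803, -0.0301, 0.0759]
orientation: [0.02, 1.0, 0.001, 0.001]
contact_force: [1.3, 1.1, 8.9]
finger_gap: 0.352
grasp_force: 24.8
```

Request:
send_rows --pt "30 0 -0.5 0 0 0 0" --pt "30 0 -1 0 0 0 0" --pt "30 0 -1 0 0 0 0" --pt "30 0 -1 0 0 0 0"

```text
clock: 23.25
eef_pos: [0.5803, -0.0305, 0.0759]
orientation: [0.02, 1.0, 0.001, 0.001]
contact_force: [0.8, 3.1, 8.2]
finger_gap: 0.351
grasp_force: 24.8
```

Request:
send_rows --pt "30 0 2 0 0 0 0" --pt "30 0 5 0 0 0 0" --pt "30 0 9 0 0 0 0" --pt "30 0 13 0 0 0 0" --pt "30 0 17 0 0 0 0" --pt "30 0 21 0 0 0 0" --pt "30 0 25 0 0 0 0" --pt "30 0 29 0 0 0 0" --pt "30 0 33 0 0 0 0" --pt "30 0 37 0 0 0 0" --pt "30 0 41 0 0 0 0" --pt "30 0 45 0 0 0 0"

```text
clock: 24.25
eef_pos: [0.5822, 0.0121, 0.0759]
orientation: [0.021, 1.0, -0.001, 0.001]
contact_force: [0.8, -1.6, 8.7]
finger_gap: 0.35
grasp_force: 24.8
```

Request:
send_rows --pt "30 0 4 0 0 0 0" --pt "30 0 8 0 0 0 0" --pt "30 0 12 0 0 0 0" --pt "30 0 16 0 0 0 0" --pt "30 0 20 0 0 0 0" --pt "30 0 24 0 0 0 0" --pt "30 0 28 0 0 0 0" --pt "30 0 32 0 0 0 0" --pt "30 0 36 0 0 0 0" --pt "30 0 40 0 0 0 0" --pt "30 0 43 0 0 0 0" --pt "30 0 45 0 0 0 0"

```text
clock: 25.25
eef_pos: [0.5842, 0.0574, 0.0759]
orientation: [0.021, 1.0, -0.0, 0.001]
contact_force: [1.3, -2.9, 9.1]
finger_gap: 0.348
grasp_force: 24.8
```

Request:
send_rows --pt "30 0 4 0 0 0 0" --pt "30 0 8 0 0 0 0" --pt "30 0 12 0 0 0 0" --pt "30 0 16 0 0 0 0" --pt "30 0 20 0 0 0 0" --pt "30 0 24 0 0 0 0" --pt "30 0 28 0 0 0 0" --pt "30 0 30 0 0 0 0" --pt "30 0 32 0 0 0 0" --pt "30 0 34 0 0 0 0"

```text
clock: 26.08
eef_pos: [0.5856, 0.091, 0.0759]
orientation: [0.021, 1.0, -0.0, 0.001]
contact_force: [1.1, -1.5, 8.3]
finger_gap: 0.352
grasp_force: 24.8
```

Request:
send_rows --pt "30 0 2 0 0 0 0" --pt "30 0 4 0 0 0 0"

```text
clock: 26.25
eef_pos: [0.5858, 0.095, 0.0759]
orientation: [0.021, 1.0, -0.0, 0.001]
contact_force: [1.4, -2.8, 8.2]
finger_gap: 0.355
grasp_force: 24.8
```

Request:
send_rows --pt "30 0 2 0 0 0 0" --pt "30 0 4 0 0 0 0"

```text
clock: 26.42
eef_pos: [0.586, 0.0989, 0.0759]
orientation: [0.021, 1.0, -0.0, 0.001]
contact_force: [0.8, -2.3, 8.4]
finger_gap: 0.356
grasp_force: 24.8
```

Request:
send_rows --pt "30 0 2 0 0 0 0" --pt "30 0 4 0 0 0 0"

```text
clock: 26.58
eef_pos: [0.5861, 0.102, 0.0759]
orientation: [0.021, 1.0, -0.001, 0.001]
contact_force: [1.0, -4.7, 8.8]
finger_gap: 0.355
grasp_force: 24.9
```

Request:
send_rows --pt "30 0 2 0 0 0 0" --pt "30 0 4 0 0 0 0"

```text
clock: 26.75
eef_pos: [0.5862, 0.1043, 0.0759]
orientation: [0.021, 1.0, -0.002, 0.0]
contact_force: [0.9, -6.3, 10.4]
finger_gap: 0.351
grasp_force: 25.1
```

Request:
send_rows --pt "30 0 2 0 0 0 0" --pt "30 0 4 0 0 0 0"

```text
clock: 26.92
eef_pos: [0.5863, 0.1071, 0.0759]
orientation: [0.022, 1.0, -0.003, 0.0]
contact_force: [1.5, -7.6, 10.2]
finger_gap: 0.351
grasp_force: 25.3
```

Request:
send_rows --pt "30 0 2 0 0 0 0" --pt "30 0 4 0 0 0 0"

```text
clock: 27.08
eef_pos: [0.5864, 0.1105, 0.0759]
orientation: [0.022, 1.0, -0.003, 0.0]
contact_force: [1.1, -8.6, 10.5]
finger_gap: 0.35
grasp_force: 25.3
```

Request:
send_rows --pt "30 0 2 0 0 0 0" --pt "30 0 4 0 0 0 0"

```text
clock: 27.25
eef_pos: [0.5866, 0.1148, 0.0759]
orientation: [0.022, 1.0, -0.003, 0.0]
contact_force: [1.5, -7.0, 10.2]
finger_gap: 0.352
grasp_force: 25.2
```

Request:
send_rows --pt "30 0 2 0 0 0 0" --pt "30 0 4 0 0 0 0"

```text
clock: 27.42
eef_pos: [0.5868, 0.12, 0.0759]
orientation: [0.022, 1.0, -0.002, 0.0]
contact_force: [0.9, -4.8, 9.5]
finger_gap: 0.353
grasp_force: 25.0
```

Dent extent is y ≈ 0.099 to 0.127, so its middle is at 0.113. I'm backing onto it.

Request:
send_rows --pt "30 0 -2 0 0 0 0" --pt "30 0 -4 0 0 0 0" --pt "30 0 -6 0 0 0 0" --pt "30 0 -8 0 0 0 0" --pt "30 0 -9 0 0 0 0" --pt "30 0 -9 0 0 0 0" --pt "30 0 -9 0 0 0 0" --pt "30 0 -9 0 0 0 0"

```text
clock: 28.08
eef_pos: [0.5868, 0.1192, 0.0759]
orientation: [0.019, 1.0, 0.003, 0.001]
contact_force: [2.4, 6.5, 4.4]
finger_gap: 0.347
grasp_force: 24.8
```

Request:
send_rows --pt "30 0 -1 0 0 0 0" --pt "30 0 -2 0 0 0 0" --pt "30 0 -3 0 0 0 0" --pt "30 0 -4 0 0 0 0" --pt "30 0 -4 0 0 0 0" --pt "30 0 -4 0 0 0 0" --pt "30 0 -4 0 0 0 0"

```text
clock: 28.67
eef_pos: [0.5867, 0.1156, 0.076]
orientation: [0.019, 1.0, 0.003, 0.002]
contact_force: [1.8, 8.6, 4.9]
finger_gap: 0.352
grasp_force: 24.8
```

Request:
send_rows --pt "30 0 -1 0 0 0 0" --pt "30 0 -2 0 0 0 0" --pt "30 0 -2.5 0 0 0 0" --pt "30 0 -2.5 0 0 0 0" --pt "30 0 -2.5 0 0 0 0" --pt "30 0 -2.5 0 0 0 0"

```text
clock: 29.17
eef_pos: [0.5865, 0.1127, 0.076]
orientation: [0.019, 1.0, 0.003, 0.001]
contact_force: [1.8, 6.5, 4.0]
finger_gap: 0.35
grasp_force: 24.8
```

Request:
send_rows --pt "30 0 1 0 0 0 0" --pt "30 0 2 0 0 0 0" --pt "30 0 3 0 0 0 0" --pt "30 0 3 0 0 0 0"

```text
clock: 29.5
eef_pos: [0.5866, 0.1129, 0.0759]
orientation: [0.02, 1.0, 0.001, 0.001]
contact_force: [1.8, 1.4, 6.5]
finger_gap: 0.35
grasp_force: 24.7
```

The guard is at y = 0.113 and unloaded. I'll open the fingers and lift away.

Request:
send_rows --pt "65 0 0 0 0 0 0" --pt "65 0 0 0 0 0 0" --pt "65 0 0 0 0 0 0" --pt "65 0 0 0 0 0 0" --pt "65 0 0 0 0 0 0" --pt "65 0 0 -15 0 0 0" --pt "65 0 0 -35 0 0 0" --pt "65 0 0 -60 0 0 0" --pt "65 0 0 -90 0 0 0" --pt "65 0 0 -115 0 0 0" --pt "65 0 0 -120 0 0 0" --pt "65 0 0 -120 0 0 0"

```text
clock: 30.5
eef_pos: [0.5868, 0.1116, 0.1972]
orientation: [0.021, 1.0, 0.001, 0.002]
contact_force: [0.3, 0.8, -0.3]
finger_gap: 0.647
grasp_force: 0.0
```

Run:
```python
from h import *
o=r.get_obs();print(o["eef_pos"],o["contact_force"]);im=snapshot("wrist");np.save("w3.npy",im);cv2.imwrite("pics/w3.png",im[:,:,::-1])
```

```text
[0.58675893 0.11158055 0.19715039] [ 0.3075532   0.78189999 -0.30645514]
```

View pics/w3.png

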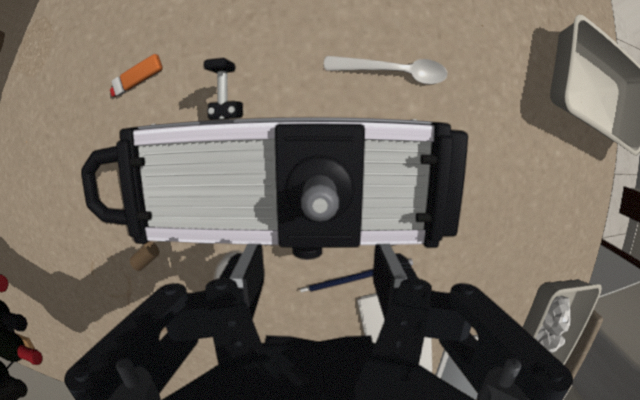

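The guard stands where I left it (knob at 320,205, centred under the tool), the bolt is drawn (tab at 219,65), and the other things look undisturbed.

```bash
python3 -c "
from plant import r
print(r.finish_job())"
```

```text
the job is handed in; nothing more can be done
None
```

The job is handed in, with no verdict shown: I drew the bolt out, ran the guard to both stops, and left it on the middle of the tight place, at about 0.143 m of travel from the handle stop.

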